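# Trial-fit a taper-shank arbor and free it with the drift

## Task

Check the fit of the taper-shank arbor: take it from the wooden rack, seat it in the upright spindle nose with a gentle twisting push, until its tang finds the slot and its collar is fully home on the spindle face, and let go of it. Then, keeping your hand off the arbor while the wedge is in, drive the red-handled wedge gently through the spindle's cross slot, under the tang, until the arbor breaks free and stands clearly proud. Leave the wedge in the slot and the arbor standing upright in the bore, and leave the other things on the bench alone.

Things in the scene. Friction and masses are not known exactly. Their poses are not given: they have to be found in the camera images.
- stand: Fixed spindle stand on a 7 mm board: round green foot, 124 mm wide at the bottom, 116 mm wide and flat on top at 36 mm above its underside; on its centre a bright steel spindle nose, an upright column 48 mm wide, from 36 to 100 mm. Origin: centre of the underside; z up. The column stands turned in the foot by an unreported angle about z of -0.9 to +0.35 rad (it yields only to 3 N m).
- cross_slot (a point): On the stand's axis at the foot's flat top (36 mm above its underside): middle of the cross slot's floor. The slot, 15 mm wide and 26 mm high, runs level right through the column, on the foot's top. It points along the stand's x axis plus the column's unreported turn; it is visible from outside. The tang slot above is parallel to it, so the seated arbor's x shows its direction to 0.05 rad.
- spindle_face (a point): Centre of the spindle nose's top face, 100 mm above its underside, axes as the stand's. The bore: mouth 27 mm wide, 24 mm just below, tapering to 20 mm at 30 mm depth. There a ledge closes it but for the tang slot: 6.8 mm wide, 18.6 mm long (along the cross slot), upper long edges chamfered 0.3 mm, 8 mm deep, opening below into the cross slot.
- detent (a point): On the stand's axis 8.5 mm below the spindle face: level of two spring balls in the bore wall that grip the shank like a locking taper. From about 19 mm above home the push down takes some 4 to 10 N; in the last 3 mm the balls snap into the shank's groove and then hold it against a pull of about 12 N. Home is a hard stop, collar on spindle face.
- arbor: Steel taper-shank arbor, about 0.25 kg. Origin: on its axis at the collar's underside (home = origin at the spindle face); z up. Collar 34 mm across, 6 mm thick; above it a dark head 42 mm tall (top 48 mm above the origin), 30 mm wide along x, with two gripping flats 20 mm apart facing +y and -y. Below: round shank 22 to 15 mm across, to 28 mm below, then the tang. Greased, friction 0.15.
- tang_tip (a point): Lower end of the arbor's flat tang, 52 mm below its origin, axes as the arbor's. The tang is 24 mm long, 17 mm wide along x, 6 mm thick along y. It drops into the tang slot either way round (half-turn symmetric), only within about 0.1 rad of the slot's direction; otherwise it rests on the ledge, the arbor's origin 22 mm above home.
- rack: Fixed block of light wood, 72 x 72 x 58 mm, with an upright through hole 25 mm square in its middle, in which the arbor starts, its collar lying on the block's top. Origin: centre of the underside.
- drift: Loose wedge drift, 0.15 kg, on its lower edge: red handle 70 mm long (x), 24 mm wide (y), 36 mm high; origin under the handle's middle at the lower edge, z up. Steel blade 8 mm thick to +x, its straight lower edge level with the handle's underside; upper edge level at 23 mm height from the handle to 90 mm ahead of the origin, then falling evenly to 8 mm at the nose, 150 mm ahead.
- drift_nose (a point): Drift's nose, 150 mm ahead of its origin along x, 4 mm above its lower edge. The lower edge slides on the foot's top. With the arbor home its tang ends 12 mm above the foot's top: the blade meets it when the nose is about 20 mm past the spindle's axis, driving then takes up to about 15 N, and the arbor is free and 6 mm up with the nose about 45 mm past.
- marker_red: White and red marker pen, 139 mm long, lying on the bench; bystander.
- tape: Roll of masking tape, 92 mm across, 24 mm high; bystander.
- glue: Small glue bottle, 34 mm across, 92 mm tall, standing; bystander.
- weight_a: Small metal weight block, 50 x 30 x 31 mm; bystander.

How it is judged (in metres and radians):
On the way, in this order (a step that is already met when the one before it is completed fails the run):
1. the arbor is seated: its collar within 1.8 mm of the spindle face, centred and upright, and let go (z of arbor in the frame of spindle_face below 0.0018 m and horizontal distance between arbor and spindle_face below 0.003 m and angle between arbor's own z axis and vertical below 0.06 rad and contact force between the fingers and arbor below 0.1 N), for 0.2 s.
2. the drift's nose is in the cross slot, within 18 mm of the spindle's axis, while the arbor is still home and not touched by the robot (horizontal distance between drift_nose and spindle_face below 0.018 m and z of drift_nose in the frame of spindle_face below -0.045 m and z of arbor in the frame of spindle_face below 0.0025 m and contact force between the fingers and arbor below 0.1 N), for 0.04 s.
At the end, for the whole second after the job is handed in: The arbor stands free in the bore, its collar 5 to 16 mm above the spindle face, within 5 mm of the axis and 0.15 rad of upright; the drift lies through the cross slot with its origin within 125 mm of the spindle's axis; both at rest (z of arbor in the frame of spindle_face between 0.005 and 0.016 m and horizontal distance between arbor and spindle_face below 0.005 m and angle between arbor's own z axis and vertical below 0.15 rad and z of drift_nose in the frame of spindle_face below -0.045 m and horizontal distance between drift and spindle_face below 0.125 m and linear speed of each of arbor, drift below 0.02 m/s); the robot touches nothing.
It fails at once if the arbor is forced into or against the spindle stand with more than 95 N (all its contact forces added) (contact force between arbor and stand above 95 N).
It fails at once if the drift is forced against the spindle stand with more than 95 N (all its contact forces added) (contact force between drift and stand above 95 N).
It fails at once if the arbor is held or pushed by the robot while the drift's nose is in the slot (contact force between the fingers and arbor above 1 N and horizontal distance between drift_nose and spindle_face below 0.05 m and z of drift_nose in the frame of spindle_face below -0.04 m).
It fails at once if the arbor is dropped or laid over (more than 0.6 rad from upright) (angle between arbor's own z axis and vertical above 0.6 rad).
It fails at once if a bystander is moved more than 30 mm (distance of any of marker_red, tape, glue, weight_a from where it was at the start of the episode above 0.03 m).
It also fails if it takes over 72 s, if anything falls off the work surface, if the arm or the gripper's body presses on something with over 40 N, if the wrist force passes 120 N, or if a joint passes its speed limit or range.

## Robot

A 7-joint arm with a two-finger parallel gripper is mounted at the origin on a cart in front of the work surface, level with it; the furniture and walls round the work are solid. World frame = base frame: x ahead of the robot, y to its left, z up, the work surface at z = 0. Lengths are in mm, angles in rad, forces in N, time in s.
With the tool pointing down it reaches from about 400 to 875 mm from the base axis. Payload 4.4 kg.
Tool frame: the origin (TCP) lies at the very end of the fingers, on their centre line; the grasp point (between the pads) lies 19 mm behind it; z points along the fingers, y is the direction in which the jaws open and shut (so a half turn about z gives the same grasp; the last joint's range is limited). The gripper opens to 85 mm and grips with 20 to 120 N. Pads are 22 mm wide; open, the fingers measure 114 mm over their backs; the gripper's body (76 mm by 85 mm) begins 54 mm behind the grasp point. The pads swing forward as they close: fully open they stand 13 mm farther back than shut.
Start: joints at [-1.366, 0.628, 0.038, 1.517, -0.027, 0.996, -0.02], TCP at [173.85, 626.334, 191.413] pointing down, gripper open.
Joint ranges: [-3.06, 3.06], [-0.37, 2.12], [-1.25, 1.32], [0.18, 2.47], [-1.1, 4.24], [0.23, 1.98], [-2.94, 2.94]. Speed limits (rad/s): [2.57, 2.57, 3.14, 3.14, 3.14, 3.14, 3.14].

## Interface

Orientations are given as [roll, pitch, yaw] about the fixed x, y, z axes, in that order (R = Rz(yaw) Ry(pitch) Rx(roll)).
In Python, from cell import read_state, get_image, calibration, finish_job gives the robot as it stands. The module is installed in compiled form; this text tells all that it offers.
- The arm moves only by the tool apply_moves, never from a script. Its argument "increments" is a list of rows, each an object of numbers: "tx", "ty", "tz": the shift along the world's x, y, z in m; "rx", "ry", "rz": the turn, a rotation vector about the world's x, y, z in units of 5 degrees (1.0 is 5 degrees); "claw": the finger opening in m, from 0 to 0.0854. In form: [{"tx": .., "ty": .., "tz": .., "rx": .., "ry": .., "rz": .., "claw": ..}, ...]. A call has 1 to 12 rows; each row is the pose to reach, as a shift and turn from the pose commanded when the call began; what a row does not reach only later rows make up. A row lasts 1/10 s, in which the tool goes at most 50 mm and 8.59 degrees, less where a joint would pass 70% of its speed; a pose out of reach is approached as far as the arm can. A call with a gripper value outside its range is refused whole. The fingers move at their own pace and stop on an object; the grip force is fixed at half the most. Time passes only in rows, so rows that repeat a pose let the fingers close. It gives the time, the measured TCP pose, the force and the opening at its end, in the units of the state.
- read_state(): the state, without advancing time (a new reading comes with each control period).
- get_image(name): name is "side" or "top"; returns the picture (384x512x3 uint8, red, green, blue); there is no depth.
- calibration(name): a dict with "camera_matrix" (3x3 intrinsics, pixels), "origin" and "attitude" of the camera in the world. Camera axes: x right, y up, looking along -z (the intrinsics and any distortion apply to the point x, -y, -z); pixel columns grow to the right and rows downward; lengths in mm; the calibration is good to about 2 mm. A picture is of the moment at which its call begins. calibration takes no time and is no camera call.
- finish_job(): hands the job in, once; it reports no verdict.
The state is a dict: "clock": time; "qpos": joint angles; "qd": joint speeds; "tau": joint torques, N m; "eef_pos": TCP position; "tool_rot": TCP orientation; "force": force on the tool from outside, world axes, zero at the start; "torque": the same for the moment, N m; "width": finger opening in mm.
Only numpy, scipy, OpenCV 4.12 (cv2) and the standard library are available. Lean on these libraries where they do the work, as an engineer would, in place of code of your own. Each camera call takes 0.05 s, during which the arm holds its last target. There are 200 camera calls.

## Working session

There is one attempt and no reset: what is moved stays moved. The work goes in short steps, Python scripts to look and compute and a tool call to move; the robot and the scene stay as the last step left them, time stands still between calls to the robot, and variables do not carry over. Pictures are saved under pics/ and viewed, about 8 in all and at most 12, crops included, and the job is handed in when it is done.

Besides the shell and the picture viewer there is one more tool, called after "Emit:" in YAML: its name, and indented under it one key for each argument. apply_moves: Moves the arm, as the interface text tells. Its arguments: {"type":"object","properties":{"increments":{"type":"array"}},"required":["increments"]}

```bash
mkdir -p pics
python3 - <<'E'
from cell import *
import cv2
print(read_state())
for n in("side","top"):
    print(n,calibration(n)); cv2.imwrite(f"pics/{n}0.png",get_image(n)[:,:,::-1])
a=[cv2.imread(f"pics/{n}0.png") for n in("side","top")]
E
```

```text
{'clock': 0.0, 'qpos': array([-1.36582328,  0.62934638,  0.03843928,  1.51837037, -0.02697997,
        0.99629082, -0.01999899]), 'qd': array([-1.01548976e-03,  4.18327315e-04, -6.35411911e-05, -1.05571135e-03,
       -5.24544779e-04,  1.59718297e-03, -9.23177482e-04]), 'tau': array([-1.61777907e-04, -5.63410842e+01,  1.22618929e+00, -1.93442005e+01,
        1.09494198e-02,  1.07235930e-02, -3.86117080e-06]), 'eef_pos': array([173.65036613, 625.64882344, 190.48819476]), 'tool_rot': array([-3.13969614e+00,  4.03172710e-05,  2.87083367e+00]), 'force': array([-0.32233939, -0.04230404,  0.51746113]), 'torque': array([-0.00595592, -0.03963532,  0.01565801]), 'width': 85.1827944960845}
side {'camera_matrix': array([[366.17148092,   0.        , 256.91527839],
       [  0.        , 366.17148092, 191.06778744],
       [  0.        ,   0.        ,   1.        ]]), 'origin': array([1080.20485459,  763.30778771,  489.29256006]), 'attitude': array([ 1.11061783, -0.02174911,  2.41372217])}
top {'camera_matrix': array([[374.76472032,   0.        , 260.08561047],
       [  0.        , 374.76472032, 189.26774763],
       [  0.        ,   0.        ,   1.        ]]), 'origin': array([462.31430661, 180.02259977, 948.36823082]), 'attitude': array([ 0.14606985, -0.02229943, -1.55959871])}
```

View pics/side0.png

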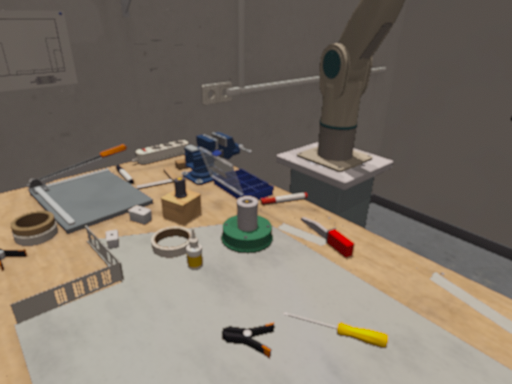

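View pics/top0.png

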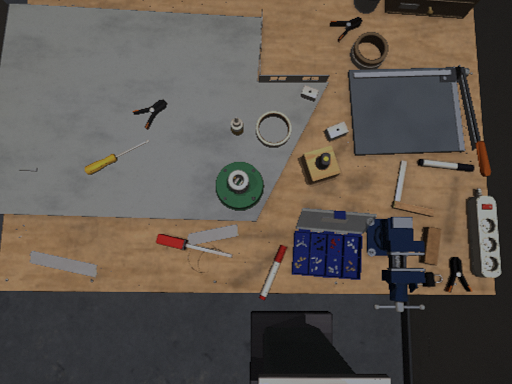

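```bash
cat > h.py <<'E'
import numpy as np, cv2
from scipy.spatial.transform import Rotation as Ro
from cell import *
class Cam:
    def __init__(s,n):
        c=calibration(n); s.K=np.array(c["camera_matrix"]); s.o=np.array(c["origin"]); s.R=Ro.from_euler("xyz",c["attitude"]).as_matrix()@np.diag([1,-1,-1])
    def ray(s,p): return s.R@np.linalg.solve(s.K,[p[0],p[1],1.])
    def plane(s,p,z):
        d=s.ray(p); return s.o+d*(z-s.o[2])/d[2]
    def proj(s,X):
        q=s.K@(s.R.T@(np.asarray(X,float)-s.o)); return q[:2]/q[2]
def crop(im,c,r,w,h):
    x,y=int(c[0]),int(c[1]); return cv2.resize(im[max(0,y-r):y+r,max(0,x-r):x+r],(w,h),interpolation=cv2.INTER_CUBIC)
T,S=Cam("top"),Cam("side")
def big(m):
    c,_=cv2.findContours(m.astype(np.uint8),cv2.RETR_EXTERNAL,cv2.CHAIN_APPROX_NONE); return max(c,key=cv2.contourArea)
E
python3 - <<'E'
from h import *
t=cv2.imread("pics/top0.png");s=cv2.imread("pics/side0.png")
b,g,r=[t[:,:,i].astype(int) for i in range(3)]
m=(g>r*1.5)&(g>b*1.15)&(g>35); c=big(m); e=cv2.fitEllipse(cv2.convexHull(c)); print("green",e,T.plane(e[0],30))
for z in(7,43):print(z, T.plane(e[0],z))
b2,g2,r2=[s[:,:,i].astype(int) for i in range(3)]
c=big((g2>r2*1.5)&(g2>b2*1.15)&(g2>35)); e=cv2.fitEllipse(cv2.convexHull(c)); print("side green",e,S.plane(e[0],25))
for im,C,z in((t,T,18),(s,S,18)):
    b,g,r=[im[:,:,i].astype(int) for i in range(3)]
    m=(r>100)&(g<50)&(b<60); n,l,st,ce=cv2.connectedComponentsWithStats(m.astype(np.uint8))
    for i in range(1,n):
        if st[i,4]>25: print("red",st[i],ce[i],C.plane(ce[i],z), cv2.minAreaRect(np.argwhere(l==i)[:,::-1].astype(np.float32)))
for p in((324,159),): print("rack", T.plane(p,106))
print(T.plane((237,180),107),T.plane((232,256),4),S.plane((246,201),107))
k=[crop(t,(240,185),32,260,260),crop(t,(322,164),24,260,260),crop(t,(195,247),44,260,260),crop(s,(247,224),36,260,260),crop(s,(182,200),30,260,260),crop(s,(328,235),34,260,260)]
cv2.imwrite("pics/c0.png",np.vstack([np.hstack(k[:3]),np.hstack(k[3:])]))
E
```

```text
green ((238.9612274169922, 185.21063232421875), (47.04814910888672, 47.326499938964844), 90.41777038574219) [607.08122202 213.5290283   30.        ]
7 [610.7068255  214.36817738   7.        ]
43 [605.03196788 213.05472665  43.        ]
side green ((246.63072204589844, 233.0900115966797), (38.39604949951172, 51.29115676879883), 89.07989501953125) [613.64704976 219.09165086  25.        ]
red [477 142   8  28  51] [480.94117647 152.05882353] [ 704.80092944 -408.41781024   18.        ] ((480.4376525878906, 155.58436584472656), (27.591327667236328, 5.14246940612793), 81.46923065185547)
red [482 204  10   5  32] [486.15625 206.34375] [ 564.10133958 -411.11800981   18.        ] ((486.5, 206.0), (4.0, 9.0), 90.0)
red [156 234  28  15 246] [169.61788618 241.10162602] [468.05686359 380.75932377  18.        ] ((169.5882568359375, 241.14707946777344), (26.436382293701172, 9.216353416442871), 14.03624439239502)
red [276 245  10  17  74] [280.5        253.33783784] [441.43844437 108.98119339  18.        ] ((280.663818359375, 253.28448486328125), (4.595726013183594, 16.281999588012695), 23.198589324951172)
red [262 198  13   5  42] [267.28571429 200.23809524] [455.56268006 120.81139006  18.        ] ((268.0, 200.0), (4.0, 12.0), 90.0)
red [328 230  25  21 190] [340.76842105 238.8       ] [454.74598756 368.76687167  18.        ] ((341.2195129394531, 238.9756317138672), (29.360668182373047, 7.496341228485107), 38.65980911254883)
rack [659.24164948  15.8280708  106.        ]
[606.87589811 215.40900632 107.        ] [433.3329499  228.26729467   4.        ] [612.74947762 214.68332556 107.        ]
```

View pics/c0.png

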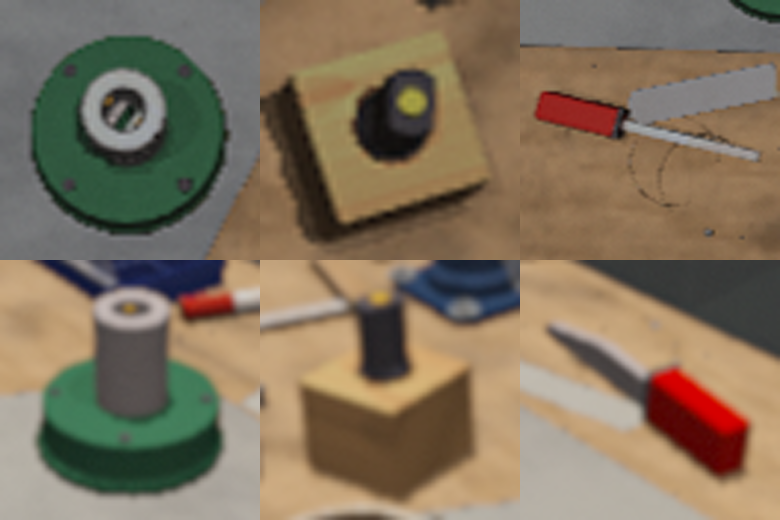

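Run:
```python
from h import *
t=cv2.imread("pics/top0.png");s=cv2.imread("pics/side0.png")
def cl(im): return cv2.convertScaleAbs(im,alpha=1.8,beta=10)
k=[crop(cl(t),(238,181),12,390,300),crop(cl(t),(322,162),12,390,300),crop(cl(s),(247,224),24,390,300),crop(cl(s),(180,190),16,390,300)]
cv2.imwrite("pics/c1.png",np.vstack([np.hstack(k[:2]),np.hstack(k[2:])]))
b,g,r=[t[:,:,i].astype(int) for i in range(3)]
m=(r>90)&(g>80)&(b<70); m[:,:]&=False or m
sub=np.zeros_like(m); sub[150:170,312:335]=m[150:170,312:335]
# yellow dot: high saturation
hsv=cv2.cvtColor(t,cv2.COLOR_BGR2HSV)
for (x0,x1,y0,y1) in((312,335,150,172),):
    for y in range(y0,y1): print(y,' '.join('%3d'%v for v in hsv[y,x0:x1,2]),'|',' '.join('%3d'%v for v in hsv[y,x0:x1,1]))
```

```text
150 145 151 153 153 157 154 155 154 155 154 155 154 156 154 156 153 153 154 154 154 149 134 123 | 106 101 100 100  96  98  99 101  99  98  99  99 100  99 101 107 108 109 113 114 113 112 110
151 153 154 154 155 153 153 154 153 155 157 156 157 158 154 152 157 155 154 154 153 156 140 113 |  98  96  96  99 100 100  99  98 100 101 100 102 107 109 112 114 115 116 113 113 110 109 111
152 154 154 154 155 154 154 154 153 155 155 153 144 143 131 124 144 146 152 158 156 155 144 118 |  96  98 101  99  99 101 103 102 105 107 112 112 112 107 109 112 114 112 105 100  99  96 110
153 154 155 155 154 155 154 154 156 152 146 120  65  49  52  53  49  80 128 152 155 155 151 125 | 103 102  99 101 102 104 108 110 112 114 111  55  31  29  29  21  67  92  97 100  99 103 106
154 153 154 155 154 154 155 156 158 139  75  41  60  61  61  60  59  56  67 122 157 153 157 139 | 117 116 112 113 114 110 114 115 116 109  37  26  21  25  21  26  32  27  92 102 103 102 103
155 153 152 151 153 154 151 147 148 114  30  42  63  64  72  69  61  60  58 113 159 154 156 142 | 125 128 130 123 116 117 120 114 114  51  18  16  12 
[... 2379 characters left out ...]
  86 131 160 156 154 154 154 154 154 | 104 104 106 109 119 129 102  39  20  13  16  15  23  61 104 117 115 114 114 113 114 111 114
169 153 154 154 154 155 160 132  73  71  64  62  71  70 105 144 154 154 153 154 153 153 154 153 | 110 113 113 113 115 113 116 112 111 104  90 104 117 126 133 123 114 115 113 115 115 113 112
170 155 154 154 155 153 156 158 162 160 141 134 154 152 154 158 155 155 155 152 153 153 154 153 | 112 114 114 112 112 110 113 112 118 130 126 129 129 123 113 114 112 112 114 115 115 114 113
171 153 154 154 153 153 153 154 154 155 157 156 156 156 156 153 153 154 154 154 155 154 154 154 | 112 113 111 112 112 115 114 116 114 114 113 111 113 113 113 115 114 113 114 112 114 114 114
```

View pics/c1.png

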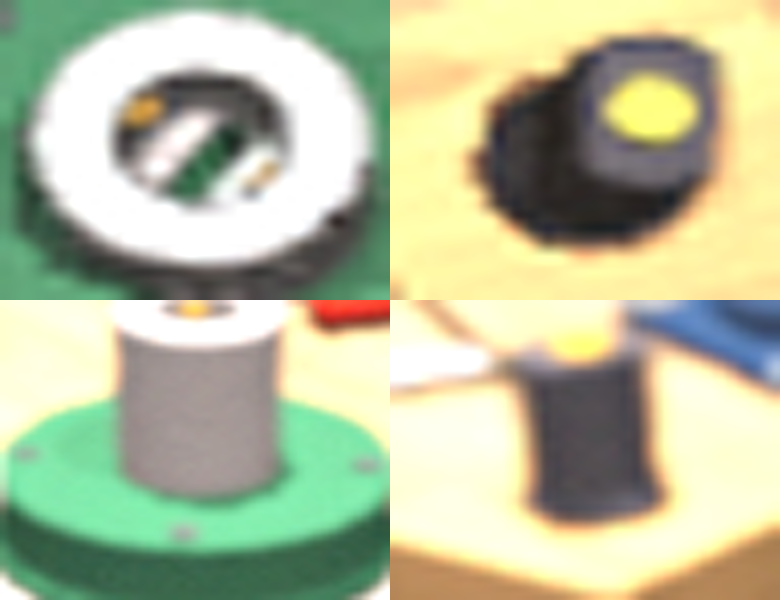

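Run:
```python
from h import *
def tri(pt,ps):
    d1,d2=T.ray(pt),S.ray(ps); A=np.c_[d1,-d2]; k=np.linalg.lstsq(A,S.o-T.o,rcond=None)[0]
    a,b=T.o+k[0]*d1,S.o+k[1]*d2; return (a+b)/2,np.linalg.norm(a-b)
print("face",tri((238,179.5),(247.2,200.8)),T.plane((238,179.5),107),S.plane((247.2,200.8),107))
print("dot",tri((325.2,158.3),(179.1,178.3)),T.plane((325.2,158.3),106),S.plane((179.1,178.3),106))
print("rack",T.plane((321.7,163.2),58))
t=cv2.imread("pics/top0.png")
# slot: green pixels inside bore
b,g,r=[t[170:192,228:250,i].astype(int) for i in range(3)]
for y in range(22): print(170+y,' '.join('%4d'%v for v in (g-r)[y]),'|',' '.join('%3d'%v for v in r[y]))
# drift: handle rect and blade nose
b,g,r=[t[:,:,i].astype(int) for i in range(3)]
m=(r>100)&(g<50)&(b<60); m[:,:150]=0;m[:,190:]=0
q=cv2.boxPoints(cv2.minAreaRect(np.argwhere(m)[:,::-1].astype(np.float32)))
print(q,[T.plane(p,36) for p in q])
for z in(4,10):print("nose",T.plane((231,256),z))
```

```text
face (array([608.23493496, 213.31230045, 105.44383638]), np.float64(0.2676989843914235)) [608.06405135 213.15961886 107.        ] [610.06834367 215.65224302 107.        ]
dot (array([661.54411386,  12.54423431, 104.95358505]), np.float64(0.8550776943948083)) [660.94147072  13.02265842 106.        ] [662.87284484  14.09785688 106.        ]
rack [659.90208831  12.24079908  58.        ]
170   39   39   39   40   37   31   19   10    5   -4   -2   -1    4    9   22   36   39   38   36   37   39   38 |  47  47  48  44  48  59  82 101 119 141 140 125 107 104  71  46  44  45  48  47  46  47
171   38   39   39   36   20    4   -2    1   -1    0    0    1    1   -1   -1    7   23   35   39   39   39   38 |  48  47  45  49  77 118 151 161 160 158 158 159 159 155 131  93  71  47  43  47  47  49
172   39   37   32   14    2    1    2    3    2    1    0    1    2    2    0   -3    0   17   35   38   38   37 |  45  48  54  90 137 160 157 157 157 157 156 155 155 158 158 158 131  76  46  44  46  46
173   39   32    8   -3    1    0    1    4    4    2    1    1    0    0    2    2   -1    1   15   
[... 3464 characters left out ...]
7   22   29   30 |  41  33  29  21  24  28  29  34  41  51  60  61  55  38  33  44  46  36  38  36  36  41
191   40   39   32   22   19   11    4   -2   -1   -2   -2   -1   -2   -2   -1   -3   -1    7   22   29   30   34 |  47  51  43  31  27  25  28  34  39  36  32  36  38  35  38  34  34  37  36  36  39  39
[[155.64708 242.41177]
 [157.88237 233.47061]
 [183.52943 239.88239]
 [181.29414 248.82355]] [array([464.45782247, 410.0385844 ,  36.        ]), array([485.79635832, 405.79180488,  36.        ]), array([471.22492259, 343.75790622,  36.        ]), array([449.95825925, 348.22055478,  36.        ])]
nose [433.30690121 230.74209237   4.        ]
nose [433.49119842 230.41984842  10.        ]
```

Emit:
apply_moves:
  increments:
    - {"tx": 0.488,"ty": -0.612,"tz": 0,"rz": 2.75}
    - {"tx": 0.488,"ty": -0.612,"tz": 0,"rz": 2.75}
    - {"tx": 0.488,"ty": -0.612,"tz": 0,"rz": 2.75}
    - {"tx": 0.488,"ty": -0.612,"tz": 0,"rz": 2.75}
    - {"tx": 0.488,"ty": -0.612,"tz": 0,"rz": 2.75}
    - {"tx": 0.488,"ty": -0.612,"tz": 0,"rz": 2.75}
    - {"tx": 0.488,"ty": -0.612,"tz": 0,"rz": 2.75}
    - {"tx": 0.488,"ty": -0.612,"tz": 0,"rz": 2.75}
    - {"tx": 0.488,"ty": -0.612,"tz": 0,"rz": 2.75}
    - {"tx": 0.488,"ty": -0.612,"tz": 0,"rz": 2.75}
    - {"tx": 0.488,"ty": -0.612,"tz": 0,"rz": 2.75}
    - {"tx": 0.488,"ty": -0.612,"tz": 0,"rz": 2.75}

```text
$.increments[0]: bad value
```

Run:
```python
from h import *
for L in ([(238.6,179),(235.7,183)],[(240.7,181),(238.5,184)]):
    a,b=[T.plane(p,77) for p in L]; d=a-b; print(np.arctan2(d[1],d[0]))
```

```text
-0.6017836360546343
-0.6082346236114268
```

Emit:
apply_moves:
  increments:
    - {"tx": 0.488,"ty": -0.612,"tz": 0,"rx": 0,"ry": 0,"rz": 2.75,"claw": 0.085}
    - {"tx": 0.488,"ty": -0.612,"tz": 0,"rx": 0,"ry": 0,"rz": 2.75,"claw": 0.085}
    - {"tx": 0.488,"ty": -0.612,"tz": 0,"rx": 0,"ry": 0,"rz": 2.75,"claw": 0.085}
    - {"tx": 0.488,"ty": -0.612,"tz": 0,"rx": 0,"ry": 0,"rz": 2.75,"claw": 0.085}
    - {"tx": 0.488,"ty": -0.612,"tz": 0,"rx": 0,"ry": 0,"rz": 2.75,"claw": 0.085}
    - {"tx": 0.488,"ty": -0.612,"tz": 0,"rx": 0,"ry": 0,"rz": 2.75,"claw": 0.085}
    - {"tx": 0.488,"ty": -0.612,"tz": 0,"rx": 0,"ry": 0,"rz": 2.75,"claw": 0.085}
    - {"tx": 0.488,"ty": -0.612,"tz": 0,"rx": 0,"ry": 0,"rz": 2.75,"claw": 0.085}
    - {"tx": 0.488,"ty": -0.612,"tz": 0,"rx": 0,"ry": 0,"rz": 2.75,"claw": 0.085}
    - {"tx": 0.488,"ty": -0.612,"tz": 0,"rx": 0,"ry": 0,"rz": 2.75,"claw": 0.085}
    - {"tx": 0.488,"ty": -0.612,"tz": 0,"rx": 0,"ry": 0,"rz": 2.75,"claw": 0.085}

```text
clock: 1.2
eef_pos: [517.5, 194.5, 191.2]
tool_rot: [-3.142, -0.0, 3.111]
force: [1.0, 0.3, -0.2]
width: 85.0
```

Emit:
apply_moves:
  increments:
    - {"tx": 0.144,"ty": -0.1815,"tz": 0,"rx": 0,"ry": 0,"rz": 0,"claw": 0.085}
    - {"tx": 0.144,"ty": -0.1815,"tz": 0,"rx": 0,"ry": 0,"rz": 0,"claw": 0.085}
    - {"tx": 0.144,"ty": -0.1815,"tz": 0,"rx": 0,"ry": 0,"rz": 0,"claw": 0.085}
    - {"tx": 0.144,"ty": -0.1815,"tz": 0,"rx": 0,"ry": 0,"rz": 0,"claw": 0.085}
    - {"tx": 0.144,"ty": -0.1815,"tz": 0,"rx": 0,"ry": 0,"rz": 0,"claw": 0.085}
    - {"tx": 0.144,"ty": -0.1815,"tz": 0,"rx": 0,"ry": 0,"rz": 0,"claw": 0.085}
    - {"tx": 0.144,"ty": -0.1815,"tz": -0.03,"rx": 0,"ry": 0,"rz": 0,"claw": 0.085}
    - {"tx": 0.144,"ty": -0.1815,"tz": -0.06,"rx": 0,"ry": 0,"rz": 0,"claw": 0.085}
    - {"tx": 0.144,"ty": -0.1815,"tz": -0.06,"rx": 0,"ry": 0,"rz": 0,"claw": 0.085}

```text
clock: 2.1
eef_pos: [656.4, 15.7, 126.9]
tool_rot: [-3.142, -0.01, 3.112]
force: [0.0, -0.4, 0.3]
width: 84.9
```

Run:
```python
from h import *
print(read_state()["eef_pos"])
s=get_image("side"); t=get_image("top")
cv2.imwrite("pics/a1.png",np.hstack([crop(s,(185,180),45,400,400),crop(t,(322,160),40,400,400)])[:,:,::-1])
```

```text
[656.37083078  15.73926445 126.94445496]
```

View pics/a1.png

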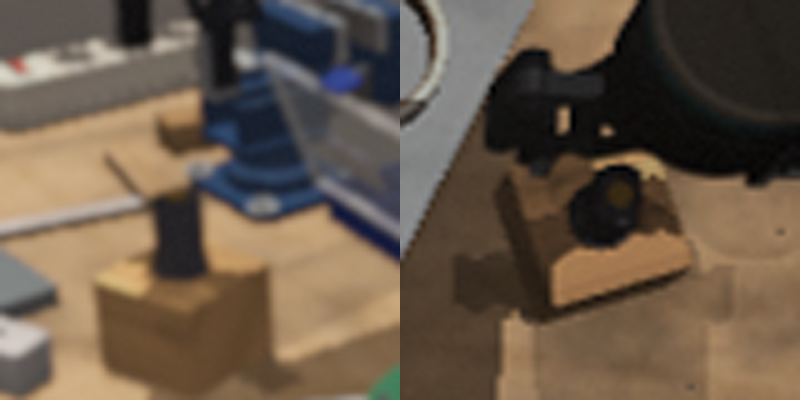

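```bash
python3 -c "
from h import *
s=read_state();print(s['clock'],s['eef_pos'],s['tool_rot'],s['qd'])"
```

```text
2.2 [660.21867707  15.6062604  131.33819099] [ 3.14130371e+00 -1.39720354e-03  3.11164066e+00] [ 0.00258742 -0.02964164  0.0043045  -0.03474199  0.00108658 -0.00417676
  0.00177039]
```

Emit:
apply_moves:
  increments:
    - {"tx": 0.001,"ty": -0.0025,"tz": -0.03,"rx": 0,"ry": 0,"rz": 0,"claw": 0.085}
    - {"tx": 0.001,"ty": -0.0025,"tz": -0.055,"rx": 0,"ry": 0,"rz": 0,"claw": 0.06}
    - {"tx": 0.001,"ty": -0.0025,"tz": -0.062,"rx": 0,"ry": 0,"rz": 0,"claw": 0.04}
    - {"tx": 0.001,"ty": -0.0025,"tz": -0.062,"rx": 0,"ry": 0,"rz": 0,"claw": 0.03}
    - {"tx": 0.001,"ty": -0.0025,"tz": -0.062,"rx": 0,"ry": 0,"rz": 0,"claw": 0.015}
    - {"tx": 0.001,"ty": -0.0025,"tz": -0.062,"rx": 0,"ry": 0,"rz": 0,"claw": 0.005}
    - {"tx": 0.001,"ty": -0.0025,"tz": -0.062,"rx": 0,"ry": 0,"rz": 0,"claw": 0.0}
    - {"tx": 0.001,"ty": -0.0025,"tz": -0.062,"rx": 0,"ry": 0,"rz": 0,"claw": 0.0}

```text
clock: 3.0
eef_pos: [662.3, 12.3, 70.2]
tool_rot: [3.142, 0.001, 3.111]
force: [-0.9, 0.5, 0.0]
width: 0.1
```

Run:
```python
from h import *
s=get_image("side"); t=get_image("top");print(read_state()["width"],read_state()["eef_pos"])
cv2.imwrite("pics/a2.png",np.hstack([crop(s,(185,180),45,400,400),crop(t,(322,160),40,400,400)])[:,:,::-1])
```

```text
0.2208729501877203 [661.95810379  12.30902125  69.80382276]
```

View pics/a2.png

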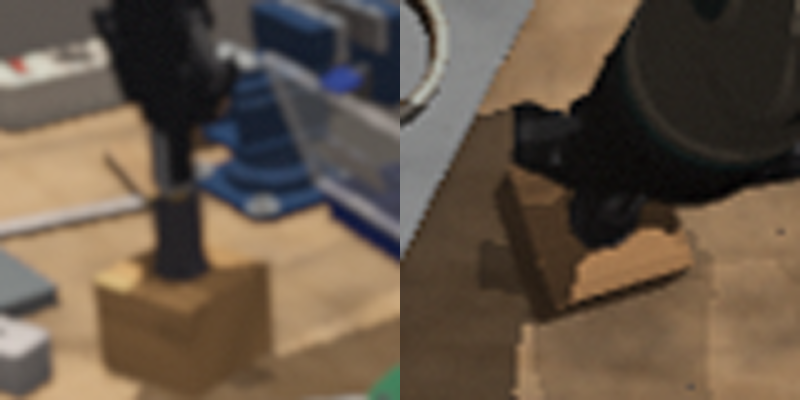

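Run:
```python
from h import *
for z in(131,144):
  for dy in(-42,0,42): print(z,dy,S.proj((658,15.6+dy,z)),T.proj((658,15.6+dy,z)))
for z in(58,70,106): print(z,S.proj((662,12.3,z)),T.proj((662,12.3,z)))
print(T.proj((662,12.3,170)))
s=read_state();print(s["qpos"],s["tool_rot"])
```

```text
131 -42 [171.75771334 163.81507901] [344.87620938 157.33078128]
131 0 [180.40266187 168.80908397] [326.23819487 157.02989019]
131 42 [189.59348442 174.11842886] [307.56208183 156.72838404]
144 -42 [171.34103733 159.06710216] [346.32354488 155.97918327]
144 0 [180.02838774 163.94677274] [327.39741588 155.67221519]
144 42 [189.26790586 169.13659503] [308.43199762 155.36460988]
58 [180.38596914 195.00132165] [321.66479607 162.35665266]
70 [180.05243392 190.8185906 ] [322.58695478 161.27623451]
106 [179.02864942 177.97972136] [325.50514591 157.85722793]
[331.33252348 151.02976486]
[-6.14857810e-02  7.82222353e-01  8.80649283e-04  1.58513017e+00
 -8.77686371e-04  7.73705154e-01  1.47971215e+00] [3.14155101e+00 5.33793550e-04 3.11074206e+00]
```

Run:
```python
from h import *
s=np.ascontiguousarray(get_image("side")[:,:,::-1]); t=np.ascontiguousarray(get_image("top")[:,:,::-1])
cv2.imwrite("pics/s2.png",s);cv2.imwrite("pics/t2.png",t)
e=read_state()["eef_pos"];print(e)
out=[]
for im,C,c,r in((s,S,(185,160),50),(t,T,(335,150),50)):
    k=cv2.convertScaleAbs(crop(im,c,r,400,400),alpha=2.2,beta=15); f=400/(2*r)
    for dz,col in((0,(0,0,255)),(36,(0,255,255)),(73,(0,255,0)),(150,(255,0,255))):
        p=(C.proj(e+[0,0,dz])-np.array(c)+r)*f; cv2.circle(k,tuple(int(v) for v in p),3,col,-1)
    out.append(k)
cv2.imwrite("pics/a3.png",np.hstack(out))
```

```text
[661.7523788   12.30428926  69.50122129]
```

View pics/a3.png

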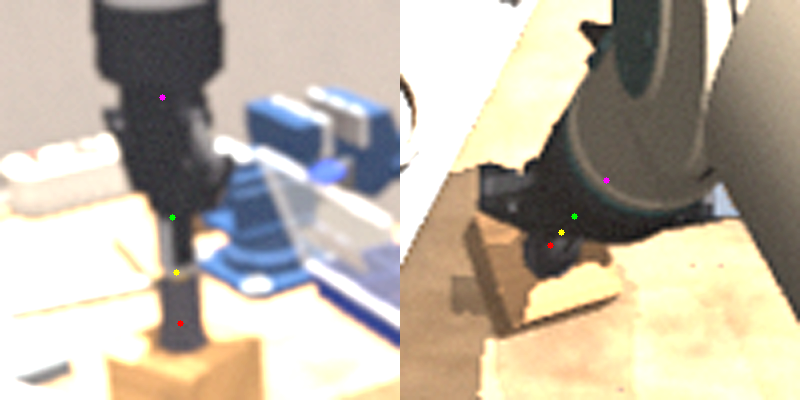

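Emit:
apply_moves:
  increments:
    - {"tx": 0,"ty": 0,"tz": 0.04,"rx": 0,"ry": 0,"rz": 0,"claw": 0.0}
    - {"tx": 0,"ty": 0,"tz": 0.06,"rx": 0,"ry": 0,"rz": 0,"claw": 0.0}
    - {"tx": 0,"ty": 0,"tz": 0.06,"rx": 0,"ry": 0,"rz": 0,"claw": 0.0}
    - {"tx": 0,"ty": 0,"tz": 0.06,"rx": 0,"ry": 0,"rz": 0,"claw": 0.0}

```text
clock: 3.6
eef_pos: [661.7, 12.3, 129.5]
tool_rot: [3.142, 0.0, 3.111]
force: [-0.5, -0.3, 0.5]
width: -0.2
```

Run:
```python
from h import *
s=np.ascontiguousarray(get_image("side")[:,:,::-1]); t=np.ascontiguousarray(get_image("top")[:,:,::-1])
cv2.imwrite("pics/s3.png",s);cv2.imwrite("pics/t3.png",t)
e=read_state()["eef_pos"];print(e)
out=[]
for im,C,c,r in((s,S,(185,150),50),(t,T,(330,150),50)):
    k=cv2.convertScaleAbs(crop(im,c,r,400,400),alpha=2.2,beta=15); f=400/(2*r)
    for dz,col in((0,(0,0,255)),(36,(0,255,255)),(73,(0,255,0)),(150,(255,0,255))):
        p=(C.proj(e+[0,0,dz])-np.array(c)+r)*f; cv2.circle(k,tuple(int(v) for v in p),3,col,-1)
    out.append(k)
cv2.imwrite("pics/a4.png",np.hstack(out))
```

```text
[660.67680708  12.30338318 128.17138727]
```

View pics/a4.png

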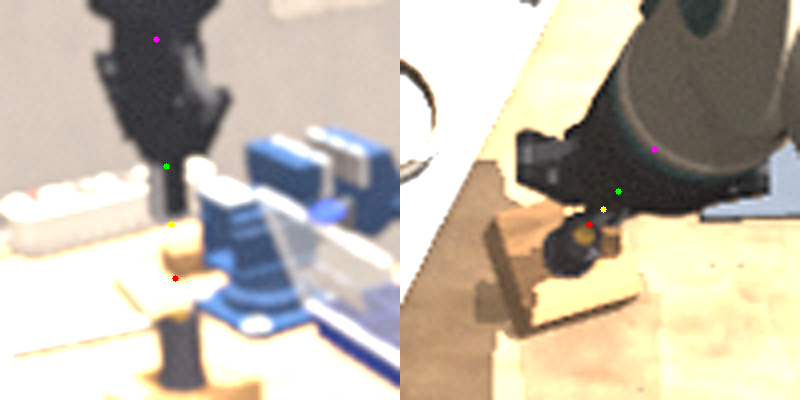

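Emit:
apply_moves:
  increments:
    - {"tx": 0,"ty": 0,"tz": 0,"rx": 0,"ry": 0,"rz": 0,"claw": 0.085}
    - {"tx": 0,"ty": 0,"tz": 0,"rx": 0,"ry": 0,"rz": 0,"claw": 0.085}
    - {"tx": 0,"ty": 0,"tz": 0,"rx": 0,"ry": 0,"rz": 0,"claw": 0.085}
    - {"tx": 0,"ty": 0,"tz": 0,"rx": 0,"ry": 0,"rz": 0,"claw": 0.085}
    - {"tx": 0,"ty": 0,"tz": -0.04,"rx": 0,"ry": 0,"rz": 0,"claw": 0.085}
    - {"tx": 0,"ty": 0,"tz": -0.06,"rx": 0,"ry": 0,"rz": 0,"claw": 0.085}
    - {"tx": 0,"ty": 0,"tz": -0.072,"rx": 0,"ry": 0,"rz": 0,"claw": 0.085}
    - {"tx": 0,"ty": 0,"tz": -0.072,"rx": 0,"ry": 0,"rz": 0,"claw": 0.085}

```text
clock: 4.5
eef_pos: [660.5, 12.3, 55.7]
tool_rot: [-3.141, -0.003, 3.111]
force: [-0.0, -0.5, -0.1]
width: 85.4
```

Emit:
apply_moves:
  increments:
    - {"tx": 0,"ty": 0,"tz": -0.01,"rx": 0,"ry": 0,"rz": 0,"claw": 0.06}
    - {"tx": 0,"ty": 0,"tz": -0.02,"rx": 0,"ry": 0,"rz": 0,"claw": 0.04}
    - {"tx": 0,"ty": 0,"tz": -0.02,"rx": 0,"ry": 0,"rz": 0,"claw": 0.03}
    - {"tx": 0,"ty": 0,"tz": -0.02,"rx": 0,"ry": 0,"rz": 0,"claw": 0.015}
    - {"tx": 0,"ty": 0,"tz": -0.02,"rx": 0,"ry": 0,"rz": 0,"claw": 0.0}
    - {"tx": 0,"ty": 0,"tz": -0.02,"rx": 0,"ry": 0,"rz": 0,"claw": 0.0}
    - {"tx": 0,"ty": 0,"tz": -0.02,"rx": 0,"ry": 0,"rz": 0,"claw": 0.0}

```text
clock: 5.2
eef_pos: [662.2, 12.3, 37.9]
tool_rot: [3.142, 0.001, 3.111]
force: [1.4, 0.3, 1.0]
width: 19.2
```

Emit:
apply_moves:
  increments:
    - {"tx": 0,"ty": 0,"tz": 0.03,"rx": 0,"ry": 0,"rz": 0,"claw": 0.0}
    - {"tx": 0,"ty": 0,"tz": 0.07,"rx": 0,"ry": 0,"rz": 0,"claw": 0.0}
    - {"tx": 0,"ty": 0,"tz": 0.11,"rx": 0,"ry": 0,"rz": 0,"claw": 0.0}
    - {"tx": -0.01,"ty": 0.038,"tz": 0.115,"rx": 0,"ry": 0,"rz": -1.3,"claw": 0.0}
    - {"tx": -0.02,"ty": 0.076,"tz": 0.115,"rx": 0,"ry": 0,"rz": -2.6,"claw": 0.0}
    - {"tx": -0.03,"ty": 0.114,"tz": 0.115,"rx": 0,"ry": 0,"rz": -3.9,"claw": 0.0}
    - {"tx": -0.04,"ty": 0.152,"tz": 0.115,"rx": 0,"ry": 0,"rz": -5.2,"claw": 0.0}
    - {"tx": -0.048,"ty": 0.182,"tz": 0.115,"rx": 0,"ry": 0,"rz": -6.53,"claw": 0.0}
    - {"tx": -0.0525,"ty": 0.198,"tz": 0.115,"rx": 0,"ry": 0,"rz": -6.53,"claw": 0.0}
    - {"tx": -0.0528,"ty": 0.2008,"tz": 0.115,"rx": 0,"ry": 0,"rz": -6.53,"claw": 0.0}
    - {"tx": -0.0528,"ty": 0.2008,"tz": 0.115,"rx": 0,"ry": 0,"rz": -6.53,"claw": 0.0}
    - {"tx": -0.0528,"ty": 0.2008,"tz": 0.115,"rx": 0,"ry": 0,"rz": -6.53,"claw": 0.0}

```text
clock: 6.4
eef_pos: [609.9, 209.8, 152.4]
tool_rot: [-3.14, 0.001, 2.539]
force: [0.5, -0.1, -2.2]
width: 19.2
```

Run:
```python
from h import *
s=np.ascontiguousarray(get_image("side")[:,:,::-1]); t=np.ascontiguousarray(get_image("top")[:,:,::-1])
cv2.imwrite("pics/s4.png",s);cv2.imwrite("pics/t4.png",t)
e=read_state();print(e["eef_pos"],e["tool_rot"],e["force"],e["width"])
out=[cv2.convertScaleAbs(crop(s,(247,190),50,500,500),alpha=1.6,beta=10),cv2.convertScaleAbs(crop(t,(243,175),30,300,500),alpha=1.8,beta=10)]
cv2.imwrite("pics/a5.png",np.hstack(out))
```

```text
[609.8273606  210.25889438 152.4508608 ] [-3.14078404e+00  9.76145197e-04  2.53798333e+00] [ 0.19805662 -0.41788709 -1.61015755] 18.689073252236284
```

View pics/a5.png

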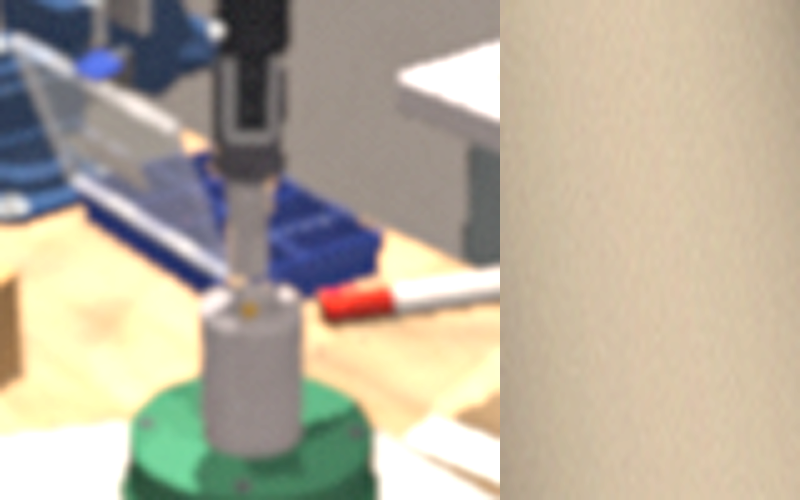

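Emit:
apply_moves:
  increments:
    - {"tx": -0.0004,"ty": 0.0027,"tz": 0,"rx": 0,"ry": 0,"rz": 0,"claw": 0.0}
    - {"tx": -0.0004,"ty": 0.0027,"tz": 0,"rx": 0,"ry": 0,"rz": 0,"claw": 0.0}
    - {"tx": -0.0004,"ty": 0.0027,"tz": -0.004,"rx": 0,"ry": 0,"rz": 0,"claw": 0.0}
    - {"tx": -0.0004,"ty": 0.0027,"tz": -0.008,"rx": 0,"ry": 0,"rz": 0,"claw": 0.0}
    - {"tx": -0.0004,"ty": 0.0027,"tz": -0.012,"rx": 0,"ry": 0,"rz": 0,"claw": 0.0}
    - {"tx": -0.0004,"ty": 0.0027,"tz": -0.016,"rx": 0,"ry": 0,"rz": 0,"claw": 0.0}
    - {"tx": -0.0004,"ty": 0.0027,"tz": -0.018,"rx": 0,"ry": 0,"rz": 0,"claw": 0.0}

```text
clock: 7.2
eef_pos: [608.2, 215.7, 133.7]
tool_rot: [-3.141, -0.001, 2.541]
force: [-0.2, -0.4, -3.1]
width: 18.9
```

Emit:
apply_moves:
  increments:
    - {"tx": 0.001,"ty": -0.0024,"tz": 0,"rx": 0,"ry": 0,"rz": 0,"claw": 0.0}
    - {"tx": 0.001,"ty": -0.0024,"tz": 0,"rx": 0,"ry": 0,"rz": 0,"claw": 0.0}
    - {"tx": 0.001,"ty": -0.0024,"tz": 0,"rx": 0,"ry": 0,"rz": 0,"claw": 0.0}

```text
clock: 7.5
eef_pos: [609.8, 213.2, 134.7]
tool_rot: [3.141, 0.0, 2.541]
force: [-0.2, -0.1, -1.9]
width: 19.0
```

Emit:
apply_moves:
  increments:
    - {"tx": 0,"ty": 0,"tz": -0.004,"rx": 0,"ry": 0,"rz": 0,"claw": 0.0}
    - {"tx": 0,"ty": 0,"tz": -0.008,"rx": 0,"ry": 0,"rz": 0,"claw": 0.0}
    - {"tx": 0,"ty": 0,"tz": -0.012,"rx": 0,"ry": 0,"rz": 0,"claw": 0.0}
    - {"tx": 0,"ty": 0,"tz": -0.015,"rx": 0,"ry": 0,"rz": 0,"claw": 0.0}
    - {"tx": 0,"ty": 0,"tz": -0.015,"rx": 0,"ry": 0,"rz": 0,"claw": 0.0}

```text
clock: 8.0
eef_pos: [609.1, 213.3, 118.7]
tool_rot: [-3.141, -0.001, 2.541]
force: [-0.3, 1.0, -2.4]
width: 18.7
```

Emit:
apply_moves:
  increments:
    - {"tx": 0,"ty": 0,"tz": -0.003,"rx": 0,"ry": 0,"rz": 0,"claw": 0.0}
    - {"tx": 0,"ty": 0,"tz": -0.006,"rx": 0,"ry": 0,"rz": 0,"claw": 0.0}
    - {"tx": 0,"ty": 0,"tz": -0.009,"rx": 0,"ry": 0,"rz": 0,"claw": 0.0}
    - {"tx": 0,"ty": 0,"tz": -0.0115,"rx": 0,"ry": 0,"rz": 0,"claw": 0.0}
    - {"tx": 0,"ty": 0,"tz": -0.0115,"rx": 0,"ry": 0,"rz": 0,"claw": 0.0}
    - {"tx": 0,"ty": 0,"tz": -0.0115,"rx": 0,"ry": 0,"rz": 0,"claw": 0.0}

```text
clock: 8.6
eef_pos: [609.2, 213.1, 107.7]
tool_rot: [-3.141, -0.0, 2.541]
force: [-0.5, -1.0, -2.4]
width: 19.0
```

Emit:
apply_moves:
  increments:
    - {"tx": 0,"ty": 0,"tz": -0.0015,"rx": 0,"ry": 0,"rz": 0,"claw": 0.0}
    - {"tx": 0,"ty": 0,"tz": -0.003,"rx": 0,"ry": 0,"rz": 0,"claw": 0.0}
    - {"tx": 0,"ty": 0,"tz": -0.004,"rx": 0,"ry": 0,"rz": 0,"claw": 0.0}
    - {"tx": 0,"ty": 0,"tz": -0.004,"rx": 0,"ry": 0,"rz": 0,"claw": 0.0}

```text
clock: 9.0
eef_pos: [609.1, 212.8, 103.6]
tool_rot: [-3.14, -0.0, 2.541]
force: [-1.1, -2.1, -2.3]
width: 18.7
```

Emit:
apply_moves:
  increments:
    - {"tx": 0,"ty": 0,"tz": -0.002,"rx": 0,"ry": 0,"rz": 0,"claw": 0.0}
    - {"tx": 0,"ty": 0,"tz": -0.004,"rx": 0,"ry": 0,"rz": 0,"claw": 0.0}
    - {"tx": 0,"ty": 0,"tz": -0.006,"rx": 0,"ry": 0,"rz": 0,"claw": 0.0}
    - {"tx": 0,"ty": 0,"tz": -0.006,"rx": 0,"ry": 0,"rz": 0,"claw": 0.0}

```text
clock: 9.4
eef_pos: [609.2, 212.9, 97.5]
tool_rot: [-3.141, -0.0, 2.541]
force: [-1.8, -4.1, -2.8]
width: 18.9
```

Emit:
apply_moves:
  increments:
    - {"tx": -0.0003,"ty": -0.001,"tz": -0.001,"rx": 0,"ry": 0,"rz": 0,"claw": 0.0}
    - {"tx": -0.0003,"ty": -0.001,"tz": -0.002,"rx": 0,"ry": 0,"rz": 0,"claw": 0.0}
    - {"tx": -0.0003,"ty": -0.001,"tz": -0.003,"rx": 0,"ry": 0,"rz": 0,"claw": 0.0}
    - {"tx": -0.0003,"ty": -0.001,"tz": -0.003,"rx": 0,"ry": 0,"rz": 0,"claw": 0.0}

```text
clock: 9.8
eef_pos: [609.4, 212.5, 94.7]
tool_rot: [3.141, 0.0, 2.541]
force: [-0.7, -2.8, -2.5]
width: 19.0
```

Run:
```python
from h import *
s=np.ascontiguousarray(get_image("side")[:,:,::-1]); cv2.imwrite("pics/s5.png",s)
e=read_state();print(e["eef_pos"],e["tool_rot"],e["force"],e["torque"],e["width"])
cv2.imwrite("pics/a6.png",cv2.convertScaleAbs(crop(s,(247,190),40,560,560),alpha=1.6,beta=10))
```

```text
[609.41714314 212.54564398  94.68975374] [3.14127994e+00 1.45892579e-04 2.54099535e+00] [-1.29286407 -2.31712925 -1.25542684] [-0.6613399   0.35011334  0.06895629] 18.872723739224995
```

View pics/a6.png

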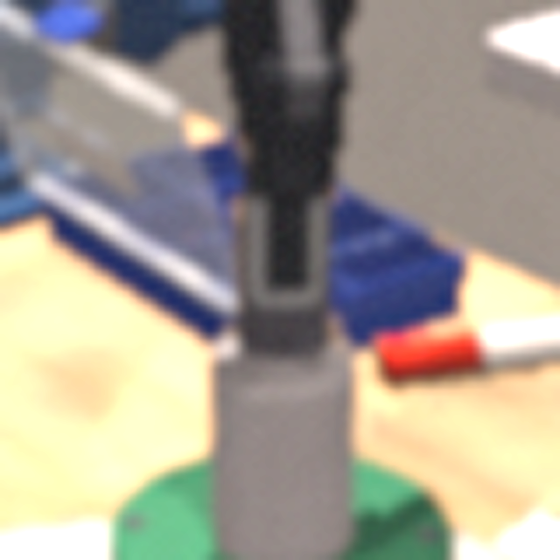

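Emit:
apply_moves:
  increments:
    - {"tx": 0,"ty": -0.0005,"tz": -0.001,"rx": 0,"ry": 0,"rz": 0,"claw": 0.0}
    - {"tx": 0,"ty": -0.0005,"tz": -0.002,"rx": 0,"ry": 0,"rz": 0,"claw": 0.0}
    - {"tx": 0,"ty": -0.0005,"tz": -0.003,"rx": 0,"ry": 0,"rz": 0,"claw": 0.0}
    - {"tx": 0,"ty": -0.0005,"tz": -0.004,"rx": 0,"ry": 0,"rz": 0,"claw": 0.0}

```text
clock: 10.25
eef_pos: [609.7, 212.3, 90.7]
tool_rot: [3.141, 0.001, 2.541]
force: [-0.6, -0.9, -3.5]
width: 18.7
```

Emit:
apply_moves:
  increments:
    - {"tx": 0,"ty": 0,"tz": -0.001,"rx": 0,"ry": 0,"rz": 0,"claw": 0.0}
    - {"tx": 0,"ty": 0,"tz": -0.002,"rx": 0,"ry": 0,"rz": 0,"claw": 0.0}
    - {"tx": 0,"ty": 0,"tz": -0.003,"rx": 0,"ry": 0,"rz": 0,"claw": 0.0}

```text
clock: 10.55
eef_pos: [609.1, 212.3, 87.7]
tool_rot: [3.141, -0.0, 2.541]
force: [-0.7, -1.6, -3.2]
width: 19.0
```

Run:
```python
from h import *
for z in (172.5,160,150,140,135,120.5,107,100): print(z,S.proj((608.5,213.6,z)))
```

```text
172.5 [247.44104741 173.38239047]
160 [247.38197711 178.66337793]
150 [247.33531142 182.835371  ]
140 [247.28916125 186.96127596]
135 [247.26627682 189.0071834 ]
120.5 [247.20061917 194.87709108]
107 [247.14041813 200.25916846]
100 [247.10954859 203.0189586 ]
```

Emit:
apply_moves:
  increments:
    - {"tx": 0,"ty": 0,"tz": -0.0005,"rx": 0,"ry": 0,"rz": 0,"claw": 0.0}
    - {"tx": 0,"ty": 0,"tz": -0.001,"rx": 0,"ry": 0,"rz": 0,"claw": 0.0}
    - {"tx": 0,"ty": 0,"tz": -0.0015,"rx": 0,"ry": 0,"rz": 0,"claw": 0.0}
    - {"tx": 0,"ty": 0,"tz": -0.0015,"rx": 0,"ry": 0,"rz": 0,"claw": 0.0}

```text
clock: 10.95
eef_pos: [609.3, 212.1, 86.9]
tool_rot: [3.141, -0.0, 2.541]
force: [-2.4, -0.1, 0.9]
width: 19.0
```

Emit:
apply_moves:
  increments:
    - {"tx": 0,"ty": 0,"tz": -0.0005,"rx": 0,"ry": 0,"rz": 0,"claw": 0.0}
    - {"tx": 0,"ty": 0,"tz": -0.001,"rx": 0,"ry": 0,"rz": 0,"claw": 0.0}
    - {"tx": 0,"ty": 0,"tz": -0.001,"rx": 0,"ry": 0,"rz": 0,"claw": 0.0}

```text
clock: 11.25
eef_pos: [609.4, 212.1, 86.8]
tool_rot: [3.141, 0.0, 2.541]
force: [-4.3, -0.9, 8.0]
width: 18.7
```

Emit:
apply_moves:
  increments:
    - {"tx": 0,"ty": 0,"tz": -0.0005,"rx": 0,"ry": 0,"rz": 0,"claw": 0.0}
    - {"tx": 0,"ty": 0,"tz": -0.001,"rx": 0,"ry": 0,"rz": 0,"claw": 0.0}
    - {"tx": 0,"ty": 0,"tz": -0.0015,"rx": 0,"ry": 0,"rz": 0.2,"claw": 0.0}
    - {"tx": 0,"ty": 0,"tz": -0.0015,"rx": 0,"ry": 0,"rz": -0.2,"claw": 0.0}

```text
clock: 11.65
eef_pos: [610.0, 211.9, 86.8]
tool_rot: [3.14, 0.001, 2.523]
force: [-5.8, -2.9, 14.8]
width: 19.1
```

Run:
```python
from h import *
s=np.ascontiguousarray(get_image("side")[:,:,::-1]); cv2.imwrite("pics/s6.png",s)
e=read_state();print(e["eef_pos"],e["tool_rot"],e["force"],e["torque"],e["width"])
cv2.imwrite("pics/a7.png",np.hstack([cv2.convertScaleAbs(crop(s,(247,200),20,400,560),alpha=1.8,beta=10),cv2.convertScaleAbs(crop(cv2.imread("pics/s5.png"),(247,200),20,400,560),alpha=1.8,beta=10)]))
```

```text
[610.04512775 211.95352098  86.77496383] [3.13964959e+00 1.03304199e-03 2.52079333e+00] [-5.03302529 -2.35747691 15.9267761 ] [-0.47289121  1.43442314  0.01175225] 19.066087685207545
```

View pics/a7.png

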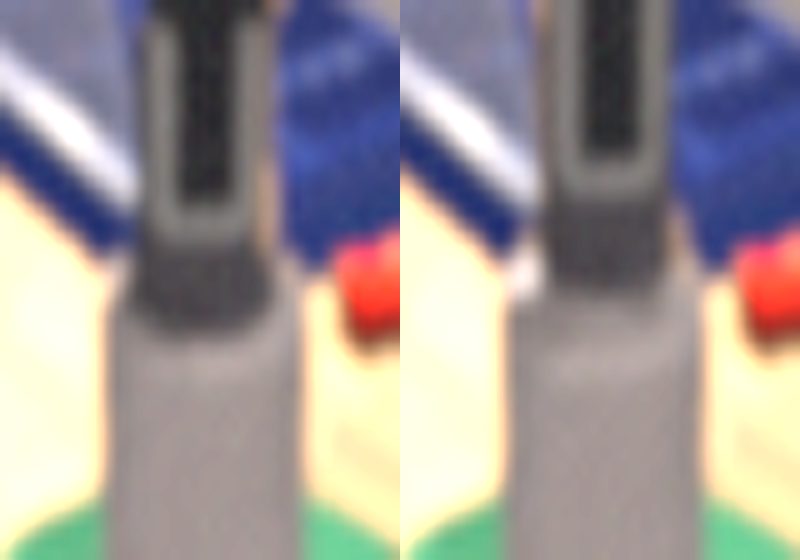

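Emit:
apply_moves:
  increments:
    - {"tx": 0,"ty": 0,"tz": 0.002,"rx": 0,"ry": 0,"rz": 0.1,"claw": 0.0}
    - {"tx": 0,"ty": 0,"tz": 0.0025,"rx": 0,"ry": 0,"rz": 0.1,"claw": 0.0}
    - {"tx": 0,"ty": 0,"tz": 0.0025,"rx": 0,"ry": 0,"rz": 0.1,"claw": 0.03}
    - {"tx": 0,"ty": 0,"tz": 0.0025,"rx": 0,"ry": 0,"rz": 0.1,"claw": 0.05}
    - {"tx": 0,"ty": 0,"tz": 0.0025,"rx": 0,"ry": 0,"rz": 0.1,"claw": 0.085}
    - {"tx": 0,"ty": 0,"tz": 0.0025,"rx": 0,"ry": 0,"rz": 0.1,"claw": 0.085}
    - {"tx": 0,"ty": 0,"tz": 0.0025,"rx": 0,"ry": 0,"rz": 0.1,"claw": 0.085}
    - {"tx": 0,"ty": 0,"tz": 0.03,"rx": 0,"ry": 0,"rz": 0.1,"claw": 0.085}
    - {"tx": 0,"ty": 0,"tz": 0.07,"rx": 0,"ry": 0,"rz": 0.1,"claw": 0.085}
    - {"tx": 0,"ty": 0,"tz": 0.1,"rx": 0,"ry": 0,"rz": 0.1,"claw": 0.085}
    - {"tx": 0,"ty": 0,"tz": 0.1,"rx": 0,"ry": 0,"rz": 0.1,"claw": 0.085}

```text
clock: 12.8
eef_pos: [612.7, 212.8, 188.9]
tool_rot: [3.134, 0.005, 2.532]
force: [0.2, 0.1, -0.5]
width: 84.7
```

Emit:
apply_moves:
  increments:
    - {"tx": -0.144,"ty": 0.164,"tz": 0,"rx": 0,"ry": 0,"rz": -13.66,"claw": 0.085}
    - {"tx": -0.144,"ty": 0.164,"tz": 0,"rx": 0,"ry": 0,"rz": -13.66,"claw": 0.085}
    - {"tx": -0.144,"ty": 0.164,"tz": 0,"rx": 0,"ry": 0,"rz": -13.66,"claw": 0.085}
    - {"tx": -0.144,"ty": 0.164,"tz": 0,"rx": 0,"ry": 0,"rz": -13.66,"claw": 0.085}
    - {"tx": -0.144,"ty": 0.164,"tz": -0.02,"rx": 0,"ry": 0,"rz": -13.66,"claw": 0.085}
    - {"tx": -0.144,"ty": 0.164,"tz": -0.06,"rx": 0,"ry": 0,"rz": -13.66,"claw": 0.085}
    - {"tx": -0.144,"ty": 0.164,"tz": -0.1,"rx": 0,"ry": 0,"rz": -13.66,"claw": 0.085}
    - {"tx": -0.144,"ty": 0.164,"tz": -0.13,"rx": 0,"ry": 0,"rz": -13.66,"claw": 0.085}
    - {"tx": -0.144,"ty": 0.164,"tz": -0.13,"rx": 0,"ry": 0,"rz": -13.66,"claw": 0.085}
    - {"tx": -0.144,"ty": 0.164,"tz": -0.13,"rx": 0,"ry": 0,"rz": -13.66,"claw": 0.085}
    - {"tx": -0.144,"ty": 0.164,"tz": -0.13,"rx": 0,"ry": 0,"rz": -13.66,"claw": 0.085}

```text
clock: 13.9
eef_pos: [466.6, 376.5, 55.6]
tool_rot: [3.14, -0.002, 1.342]
force: [0.3, 0.2, 0.2]
width: 84.9
```

Run:
```python
from h import *
s=np.ascontiguousarray(get_image("side")[:,:,::-1]); cv2.imwrite("pics/s7.png",s)
t=np.ascontiguousarray(get_image("top")[:,:,::-1]); cv2.imwrite("pics/t7.png",t)
print(read_state()["eef_pos"])
for im,C,c in((s,S,(247,181)),(t,T,(241,174))):
    h=cv2.cvtColor(im,cv2.COLOR_BGR2HSV); m=np.zeros(h.shape[:2],bool); x,y=c
    m[y-9:y+9,x-9:x+9]=((h[:,:,0]>18)&(h[:,:,0]<36)&(h[:,:,1]>100)&(h[:,:,2]>80))[y-9:y+9,x-9:x+9]
    p=np.argwhere(m)[:,::-1]; print(len(p), p.mean(0) if len(p) else None, C.proj((608.4,213.6,155)),C.proj((608.4,213.6,160)))
    if len(p): print(C.plane(p.mean(0),155))
```

```text
[466.56195482 376.63005101  55.82729609]
14 [246.85714286 180.92857143] [247.39358519 180.74306188] [247.41707898 178.65138108]
[609.92994363 213.59901976 155.        ]
26 [237.15384615 175.38461538] [236.9940223  175.51670834] [236.90354363 175.0910722 ]
[608.69368389 213.2627769  155.        ]
```

Emit:
apply_moves:
  increments:
    - {"tx": 0.0015,"ty": 0,"tz": -0.04,"rx": 0,"ry": 0,"rz": 0,"claw": 0.085}
    - {"tx": 0.0015,"ty": 0,"tz": -0.07,"rx": 0,"ry": 0,"rz": 0,"claw": 0.085}
    - {"tx": 0.0015,"ty": 0,"tz": -0.082,"rx": 0,"ry": 0,"rz": 0,"claw": 0.085}
    - {"tx": 0.0015,"ty": 0,"tz": -0.082,"rx": 0,"ry": 0,"rz": 0,"claw": 0.05}
    - {"tx": 0.0015,"ty": 0,"tz": -0.082,"rx": 0,"ry": 0,"rz": 0,"claw": 0.03}
    - {"tx": 0.0015,"ty": 0,"tz": -0.082,"rx": 0,"ry": 0,"rz": 0,"claw": 0.015}
    - {"tx": 0.0015,"ty": 0,"tz": -0.082,"rx": 0,"ry": 0,"rz": 0,"claw": 0.0}
    - {"tx": 0.0015,"ty": 0,"tz": -0.082,"rx": 0,"ry": 0,"rz": 0,"claw": 0.0}

```text
clock: 14.8
eef_pos: [467.8, 376.6, -26.7]
tool_rot: [3.14, -0.002, 1.34]
force: [0.1, -0.5, 6.2]
width: 22.8
```

Emit:
apply_moves:
  increments:
    - {"tx": 0,"ty": 0,"tz": 0.03,"rx": 0,"ry": 0,"rz": 0,"claw": 0.0}
    - {"tx": 0,"ty": 0,"tz": 0.062,"rx": 0,"ry": 0,"rz": 0,"claw": 0.0}
    - {"tx": -0.006,"ty": -0.004,"tz": 0.062,"rx": 0,"ry": 0,"rz": 1.6,"claw": 0.0}
    - {"tx": -0.012,"ty": -0.008,"tz": 0.062,"rx": 0,"ry": 0,"rz": 3.2,"claw": 0.0}
    - {"tx": -0.018,"ty": -0.012,"tz": 0.062,"rx": 0,"ry": 0,"rz": 4.8,"claw": 0.0}
    - {"tx": -0.024,"ty": -0.016,"tz": 0.062,"rx": 0,"ry": 0,"rz": 6.4,"claw": 0.0}
    - {"tx": -0.03,"ty": -0.02,"tz": 0.062,"rx": 0,"ry": 0,"rz": 8.0,"claw": 0.0}
    - {"tx": -0.036,"ty": -0.024,"tz": 0.062,"rx": 0,"ry": 0,"rz": 9.6,"claw": 0.0}
    - {"tx": -0.042,"ty": -0.028,"tz": 0.062,"rx": 0,"ry": 0,"rz": 11.2,"claw": 0.0}
    - {"tx": -0.0475,"ty": -0.033,"tz": 0.062,"rx": 0,"ry": 0,"rz": 12.7,"claw": 0.0}
    - {"tx": -0.0475,"ty": -0.033,"tz": 0.062,"rx": 0,"ry": 0,"rz": 13.69,"claw": 0.0}
    - {"tx": -0.0475,"ty": -0.033,"tz": 0.062,"rx": 0,"ry": 0,"rz": 13.69,"claw": 0.0}

```text
clock: 16.0
eef_pos: [419.2, 342.7, 34.2]
tool_rot: [3.141, -0.0, 2.535]
force: [0.1, -0.3, -1.3]
width: 22.9
```

Emit:
apply_moves:
  increments:
    - {"tx": 0,"ty": 0,"tz": 0,"rx": 0,"ry": 0,"rz": 0,"claw": 0.0}
    - {"tx": 0,"ty": 0,"tz": 0,"rx": 0,"ry": 0,"rz": 0,"claw": 0.0}

```text
clock: 16.2
eef_pos: [419.4, 343.0, 34.0]
tool_rot: [3.141, 0.0, 2.533]
force: [-0.6, 0.2, -0.8]
width: 23.2
```

Run:
```python
from h import *
s=np.ascontiguousarray(get_image("side")[:,:,::-1]); cv2.imwrite("pics/s8.png",s)
t=np.ascontiguousarray(get_image("top")[:,:,::-1]); cv2.imwrite("pics/t8.png",t)
e=read_state();print(e["eef_pos"],e["tool_rot"],e["force"],e["torque"],e["width"])
ep=e["eef_pos"]; yaw=e["tool_rot"][2]-np.pi; u=np.array([np.cos(yaw),np.sin(yaw),0])
A=np.array([609.4,212.4,0])-ep; print("along",A@u,"lat",A@[-u[1],u[0],0])
bz=ep[2]+26.7
n=ep+150*u; n[2]=bz+4; print("nose pred px",S.proj(n),T.proj(n)); 
out=[]
for im,C,c in((s,S,(285,215)),(t,T,(215,205))):
    k=cv2.convertScaleAbs(crop(im,c,50,400,400),alpha=1.6,beta=10)
    for L,z in((150,0),(150,8),(90,0),(90,23)):
        q=ep+L*u;q[2]=bz+z;p=(C.proj(q)-np.array(c)+50)*4; cv2.circle(k,tuple(int(v) for v in p),2,(255,0,255),-1)
    out.append(k)
cv2.imwrite("pics/a8.png",np.hstack(out))
```

```text
[419.28435907 343.02036746  33.89948122] [-3.14159077e+00  1.48992832e-04  2.53404356e+00] [ 0.00502075 -0.63463418 -2.29082969] [ 0.06198131  0.08847261 -0.0263743 ] 22.883374341296616
along 230.65990372691536 lat 1.2830177234523095
nose pred px [280.94607724 214.83738041] [219.33297697 209.7075885 ]
```

View pics/a8.png

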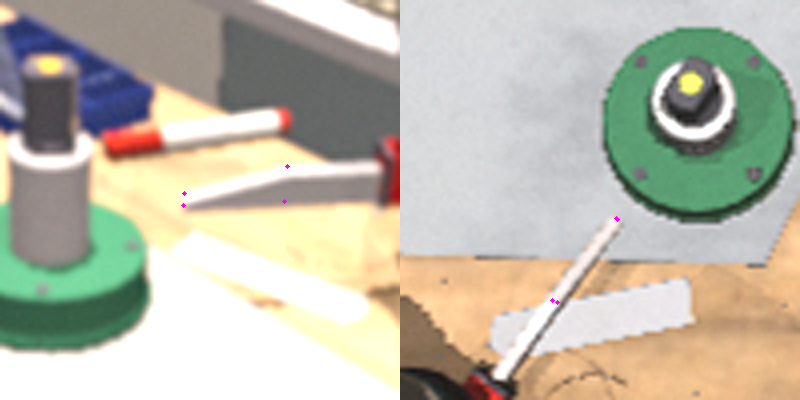

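Emit:
apply_moves:
  increments:
    - {"tx": 0.0007,"ty": 0.001,"tz": -0.006,"rx": 0,"ry": 0,"rz": 0,"claw": 0.0}
    - {"tx": 0.0007,"ty": 0.001,"tz": -0.0125,"rx": 0,"ry": 0,"rz": 0,"claw": 0.0}
    - {"tx": 0.0089,"ty": -0.0047,"tz": -0.0125,"rx": 0,"ry": 0,"rz": 0,"claw": 0.0}
    - {"tx": 0.0171,"ty": -0.0104,"tz": -0.0125,"rx": 0,"ry": 0,"rz": 0,"claw": 0.0}
    - {"tx": 0.0254,"ty": -0.0161,"tz": -0.0125,"rx": 0,"ry": 0,"rz": 0,"claw": 0.0}
    - {"tx": 0.0336,"ty": -0.0218,"tz": -0.0125,"rx": 0,"ry": 0,"rz": 0,"claw": 0.0}
    - {"tx": 0.0418,"ty": -0.0275,"tz": -0.0125,"rx": 0,"ry": 0,"rz": 0,"claw": 0.0}
    - {"tx": 0.0418,"ty": -0.0275,"tz": -0.0125,"rx": 0,"ry": 0,"rz": 0,"claw": 0.0}
    - {"tx": 0.0418,"ty": -0.0275,"tz": -0.0125,"rx": 0,"ry": 0,"rz": 0,"claw": 0.0}

```text
clock: 17.2
eef_pos: [461.1, 315.2, 21.4]
tool_rot: [3.142, -0.0, 2.534]
force: [-0.0, 0.7, -1.2]
width: 22.9
```

Emit:
apply_moves:
  increments:
    - {"tx": 0,"ty": 0,"tz": -0.001,"rx": 0,"ry": 0,"rz": 0,"claw": 0.0}
    - {"tx": 0,"ty": 0,"tz": -0.002,"rx": 0,"ry": 0,"rz": 0,"claw": 0.0}
    - {"tx": 0,"ty": 0,"tz": -0.002,"rx": 0,"ry": 0,"rz": 0,"claw": 0.0}

```text
clock: 17.5
eef_pos: [460.5, 315.7, 19.2]
tool_rot: [-3.141, -0.0, 2.536]
force: [-0.6, 0.3, -0.7]
width: 23.1
```

```bash
cat > st.py <<'E'
from h import *
e=read_state();ep=e["eef_pos"]; yaw=e["tool_rot"][2]-np.pi; u=np.array([np.cos(yaw),np.sin(yaw),0])
A=np.array([609.4,212.4,0])-ep
print(e["clock"],ep.round(1),"yaw",round(yaw,3),"pitch",e["tool_rot"][:2].round(3),"nose past",(150-A@u).round(1),"lat",(A@[-u[1],u[0],0]).round(2),"F",e["force"].round(1),"Falong",(e["force"]@u).round(1),"M",e["torque"].round(2),e["width"])
E
python3 st.py
```

```text
17.5 [460.5 315.7  19.2] yaw -0.606 pitch [-3.141 -0.   ] nose past -31.3 lat -0.12 F [-0.6  0.3 -0.7] Falong -0.6 M [0.07 0.09 0.02] 23.099750408102334
```

Emit:
apply_moves:
  increments:
    - {"tx": 0,"ty": 0,"tz": -0.0012,"rx": 0,"ry": 0,"rz": 0,"claw": 0.0}
    - {"tx": 0.0033,"ty": -0.0023,"tz": -0.0015,"rx": 0,"ry": 0,"rz": 0,"claw": 0.0}
    - {"tx": 0.0066,"ty": -0.0046,"tz": -0.0015,"rx": 0,"ry": 0,"rz": 0,"claw": 0.0}
    - {"tx": 0.0099,"ty": -0.0068,"tz": -0.0015,"rx": 0,"ry": 0,"rz": 0,"claw": 0.0}
    - {"tx": 0.0132,"ty": -0.0091,"tz": -0.0015,"rx": 0,"ry": 0,"rz": 0,"claw": 0.0}
    - {"tx": 0.0164,"ty": -0.0114,"tz": -0.0015,"rx": 0,"ry": 0,"rz": 0,"claw": 0.0}
    - {"tx": 0.0164,"ty": -0.0114,"tz": -0.0015,"rx": 0,"ry": 0,"rz": 0,"claw": 0.0}

```text
clock: 18.2
eef_pos: [478.3, 303.3, 18.0]
tool_rot: [3.141, 0.001, 2.534]
force: [0.4, 0.1, -1.7]
width: 22.9
```

```bash
python3 st.py
```

```text
18.2 [478.3 303.3  18. ] yaw -0.608 pitch [3.141e+00 1.000e-03] nose past -9.5 lat 0.28 F [ 0.4  0.1 -1.7] Falong 0.3 M [ 0.05  0.08 -0.03] 22.93422878346546
```

Emit:
apply_moves:
  increments:
    - {"tx": 0,"ty": 0,"tz": -0.0007,"rx": 0,"ry": 0,"rz": 0,"claw": 0.0}
    - {"tx": 0,"ty": 0,"tz": -0.0014,"rx": 0,"ry": 0,"rz": 0,"claw": 0.0}
    - {"tx": 0.0033,"ty": -0.0023,"tz": -0.0018,"rx": 0,"ry": 0,"rz": 0,"claw": 0.0}
    - {"tx": 0.0066,"ty": -0.0046,"tz": -0.0018,"rx": 0,"ry": 0,"rz": 0,"claw": 0.0}
    - {"tx": 0.0099,"ty": -0.0068,"tz": -0.0018,"rx": 0,"ry": 0,"rz": 0,"claw": 0.0}
    - {"tx": 0.0132,"ty": -0.0091,"tz": -0.0018,"rx": 0,"ry": 0,"rz": 0,"claw": 0.0}
    - {"tx": 0.0148,"ty": -0.0103,"tz": -0.0018,"rx": 0,"ry": 0,"rz": 0,"claw": 0.0}
    - {"tx": 0.0148,"ty": -0.0103,"tz": -0.0018,"rx": 0,"ry": 0,"rz": 0,"claw": 0.0}

```text
clock: 19.0
eef_pos: [492.6, 293.5, 16.3]
tool_rot: [3.141, 0.0, 2.534]
force: [1.2, -0.2, 1.0]
width: 22.7
```

```bash
python3 st.py
```

```text
19.0 [492.6 293.5  16.3] yaw -0.607 pitch [3.141 0.   ] nose past 7.8 lat 0.01 F [ 1.2 -0.2  1. ] Falong 1.1 M [0.01 0.07 0.01] 22.70810293905875
```

Emit:
apply_moves:
  increments:
    - {"tx": 0.0033,"ty": -0.0023,"tz": -0.0003,"rx": 0,"ry": 0,"rz": 0,"claw": 0.0}
    - {"tx": 0.0066,"ty": -0.0046,"tz": -0.0005,"rx": 0,"ry": 0,"rz": 0,"claw": 0.0}
    - {"tx": 0.0099,"ty": -0.0068,"tz": -0.0005,"rx": 0,"ry": 0,"rz": 0,"claw": 0.0}
    - {"tx": 0.0123,"ty": -0.0085,"tz": -0.0005,"rx": 0,"ry": 0,"rz": 0,"claw": 0.0}
    - {"tx": 0.0123,"ty": -0.0085,"tz": -0.0005,"rx": 0,"ry": 0,"rz": 0,"claw": 0.0}

```text
clock: 19.5
eef_pos: [505.0, 285.7, 16.0]
tool_rot: [3.14, 0.0, 2.535]
force: [-1.6, 1.1, 3.9]
width: 22.6
```

```bash
python3 st.py
```

```text
19.5 [505.  285.7  16. ] yaw -0.606 pitch [3.14 0.  ] nose past 22.4 lat -0.74 F [-1.6  1.1  3.9] Falong -1.9 M [0.21 0.19 0.04] 22.618583395901943
```

Emit:
apply_moves:
  increments:
    - {"tx": 0.0018,"ty": -0.0018,"tz": 0,"rx": 0,"ry": 0,"rz": 0,"claw": 0.0}
    - {"tx": 0.0035,"ty": -0.003,"tz": 0,"rx": 0,"ry": 0,"rz": 0,"claw": 0.0}
    - {"tx": 0.0052,"ty": -0.0041,"tz": 0,"rx": 0,"ry": 0,"rz": 0,"claw": 0.0}
    - {"tx": 0.0068,"ty": -0.0052,"tz": 0,"rx": 0,"ry": 0,"rz": 0,"claw": 0.0}
    - {"tx": 0.0084,"ty": -0.0064,"tz": 0,"rx": 0,"ry": 0,"rz": 0,"claw": 0.0}

```text
clock: 20.0
eef_pos: [512.8, 279.3, 16.0]
tool_rot: [3.141, -0.0, 2.535]
force: [-2.5, 3.1, 6.4]
width: 22.8
```

```bash
python3 st.py
```

```text
20.0 [512.8 279.3  16. ] yaw -0.606 pitch [ 3.141 -0.   ] nose past 32.5 lat 0.04 F [-2.5  3.1  6.4] Falong -3.9 M [ 0.44  0.58 -0.02] 22.766933707604668
```

Driving lightly (about 4 N). Continue.

Emit:
apply_moves:
  increments:
    - {"tx": 0.0016,"ty": -0.0011,"tz": 0,"rx": 0,"ry": 0,"rz": 0,"claw": 0.0}
    - {"tx": 0.0033,"ty": -0.0023,"tz": 0,"rx": 0,"ry": 0,"rz": 0,"claw": 0.0}
    - {"tx": 0.0049,"ty": -0.0034,"tz": 0,"rx": 0,"ry": 0,"rz": 0,"claw": 0.0}
    - {"tx": 0.0066,"ty": -0.0046,"tz": 0,"rx": 0,"ry": 0,"rz": 0,"claw": 0.0}
    - {"tx": 0.0082,"ty": -0.0057,"tz": 0,"rx": 0,"ry": 0,"rz": 0,"claw": 0.0}

```text
clock: 20.5
eef_pos: [521.0, 273.8, 16.1]
tool_rot: [3.141, -0.001, 2.535]
force: [-4.2, 1.8, 6.8]
width: 22.6
```

```bash
cat > dot.py <<'E'
from h import *
for n,C,c in(("side",S,(247,179)),("top",T,(238,174))):
    im=get_image(n)[:,:,::-1]
    h=cv2.cvtColor(np.ascontiguousarray(im),cv2.COLOR_BGR2HSV); m=np.zeros(h.shape[:2],bool); x,y=c
    m[y-9:y+9,x-9:x+9]=((h[:,:,0]>18)&(h[:,:,0]<36)&(h[:,:,1]>100)&(h[:,:,2]>80))[y-9:y+9,x-9:x+9]
    p=np.argwhere(m)[:,::-1]; print(n,len(p), p.mean(0) if len(p) else None)
print("home px: side 246.9,180.9 (2.4mm/px up) top 237.2,175.4")
E
python3 st.py; python3 dot.py
```

```text
20.5 [521.  273.8  16.1] yaw -0.606 pitch [ 3.141e+00 -1.000e-03] nose past 42.3 lat -0.08 F [-4.2  1.8  6.8] Falong -4.5 M [0.33 0.53 0.02] 22.58793735160749
side 15 [245.2 177.8]
top 26 [237.5 173. ]
home px: side 246.9,180.9 (2.4mm/px up) top 237.2,175.4
```

Emit:
apply_moves:
  increments:
    - {"tx": 0.0025,"ty": -0.0017,"tz": 0,"rx": 0,"ry": 0,"rz": 0,"claw": 0.0}
    - {"tx": 0.0049,"ty": -0.0034,"tz": 0,"rx": 0,"ry": 0,"rz": 0,"claw": 0.0}
    - {"tx": 0.0074,"ty": -0.0051,"tz": 0,"rx": 0,"ry": 0,"rz": 0,"claw": 0.0}
    - {"tx": 0.0099,"ty": -0.0068,"tz": 0,"rx": 0,"ry": 0,"rz": 0,"claw": 0.0}
    - {"tx": 0.0123,"ty": -0.0085,"tz": 0,"rx": 0,"ry": 0,"rz": 0,"claw": 0.0}
    - {"tx": 0.0148,"ty": -0.0103,"tz": 0,"rx": 0,"ry": 0,"rz": 0,"claw": 0.0}
    - {"tx": 0.0148,"ty": -0.0103,"tz": 0,"rx": 0,"ry": 0,"rz": 0,"claw": 0.0}

```text
clock: 21.3
eef_pos: [537.2, 262.6, 16.3]
tool_rot: [3.14, 0.001, 2.534]
force: [-1.1, 0.7, 6.8]
width: 23.0
```

```bash
python3 st.py; python3 dot.py
```

```text
21.3 [537.2 262.6  16.3] yaw -0.607 pitch [3.14e+00 1.00e-03] nose past 62.1 lat 0.02 F [-1.1  0.7  6.8] Falong -1.3 M [0.12 0.14 0.05] 23.022354153759686
side 13 [245.         176.84615385]
top 28 [237.64285714 172.64285714]
home px: side 246.9,180.9 (2.4mm/px up) top 237.2,175.4
```

Emit:
apply_moves:
  increments:
    - {"tx": 0.0025,"ty": -0.0017,"tz": 0.0002,"rx": 0,"ry": 0,"rz": 0,"claw": 0.0}
    - {"tx": 0.0049,"ty": -0.0034,"tz": 0.0004,"rx": 0,"ry": 0,"rz": 0,"claw": 0.0}
    - {"tx": 0.0066,"ty": -0.0046,"tz": 0.0006,"rx": 0,"ry": 0,"rz": 0,"claw": 0.0}
    - {"tx": 0.0066,"ty": -0.0046,"tz": 0.0006,"rx": 0,"ry": 0,"rz": 0,"claw": 0.0}
    - {"tx": 0.0066,"ty": -0.0046,"tz": 0.0006,"rx": 0,"ry": 0,"rz": 0,"claw": 0.0}

```text
clock: 21.9
eef_pos: [543.4, 257.6, 16.3]
tool_rot: [3.141, 0.001, 2.534]
force: [1.0, -0.5, 3.1]
width: 22.7
```

```bash
python3 st.py; python3 dot.py
```

```text
21.9 [543.4 257.6  16.3] yaw -0.607 pitch [3.141e+00 1.000e-03] nose past 70.0 lat 0.59 F [ 1.  -0.5  3.1] Falong 1.1 M [-0.08 -0.04 -0.07] 22.65620809604954
side 13 [245.         176.84615385]
top 25 [237.68 172.76]
home px: side 246.9,180.9 (2.4mm/px up) top 237.2,175.4
```

Now release gently, rise straight up and back off.

Emit:
apply_moves:
  increments:
    - {"tx": 0,"ty": 0,"tz": 0,"rx": 0,"ry": 0,"rz": 0,"claw": 0.03}
    - {"tx": 0,"ty": 0,"tz": 0,"rx": 0,"ry": 0,"rz": 0,"claw": 0.04}
    - {"tx": 0,"ty": 0,"tz": 0,"rx": 0,"ry": 0,"rz": 0,"claw": 0.06}
    - {"tx": 0,"ty": 0,"tz": 0,"rx": 0,"ry": 0,"rz": 0,"claw": 0.06}
    - {"tx": -0.002,"ty": 0.0014,"tz": 0.01,"rx": 0,"ry": 0,"rz": 0,"claw": 0.06}
    - {"tx": -0.008,"ty": 0.0057,"tz": 0.03,"rx": 0,"ry": 0,"rz": 0,"claw": 0.06}
    - {"tx": -0.016,"ty": 0.0114,"tz": 0.06,"rx": 0,"ry": 0,"rz": 0,"claw": 0.06}
    - {"tx": -0.035,"ty": 0.025,"tz": 0.09,"rx": 0,"ry": 0,"rz": 0,"claw": 0.06}
    - {"tx": -0.065,"ty": 0.046,"tz": 0.11,"rx": 0,"ry": 0,"rz": 0,"claw": 0.06}
    - {"tx": -0.08,"ty": 0.06,"tz": 0.12,"rx": 0,"ry": 0,"rz": 0,"claw": 0.06}
    - {"tx": -0.08,"ty": 0.06,"tz": 0.12,"rx": 0,"ry": 0,"rz": 0,"claw": 0.06}
    - {"tx": -0.08,"ty": 0.06,"tz": 0.12,"rx": 0,"ry": 0,"rz": 0,"claw": 0.06}

```text
clock: 23.2
eef_pos: [462.7, 318.4, 136.9]
tool_rot: [3.141, 0.001, 2.536]
force: [0.2, 0.3, -0.6]
width: 60.0
```

```bash
python3 st.py; python3 dot.py
python3 - <<'E'
from h import *
s=np.ascontiguousarray(get_image("side")[:,:,::-1]); t=np.ascontiguousarray(get_image("top")[:,:,::-1]); cv2.imwrite("pics/sf.png",s); cv2.imwrite("pics/tf.png",t)
def tri(pt,ps):
    d1,d2=T.ray(pt),S.ray(ps); k=np.linalg.lstsq(np.c_[d1,-d2],S.o-T.o,rcond=None)[0]
    return (T.o+k[0]*d1+S.o+k[1]*d2)/2
print("home dot",tri((237.15,175.38),(246.86,180.93)),"now",tri((237.68,172.76),(245,176.85)))
# handle (red) in both views
for im,C,x0,x1,y0,y1 in((t,T,180,260,180,260),(s,S,240,360,190,290)):
    b,g,r=[im[:,:,i].astype(int) for i in range(3)]
    m=np.zeros(r.shape,bool); m[y0:y1,x0:x1]=((r>90)&(g<50)&(b<60))[y0:y1,x0:x1]
    c=big(m); ce=c[:,0].mean(0); print(cv2.contourArea(c),ce,cv2.minAreaRect(c),C.plane(ce,75), "pred",C.proj((543.0,258.5,70)))
E
```

```text
23.2 [462.7 318.4 136.9] yaw -0.606 pitch [3.141e+00 1.000e-03] nose past -30.9 lat -3.59 F [ 0.2  0.3 -0.6] Falong 0.0 M [-0.   -0.04 -0.01] 59.95070859721279
side 12 [245.16666667 176.91666667]
top 27 [237.74074074 172.59259259]
home px: side 246.9,180.9 (2.4mm/px up) top 237.2,175.4
home dot [609.03946913 213.06946237 154.50142714] now [612.93333626 211.52710788 164.76934846]
242.0 [218.58333333 209.        ] ((218.57798767089844, 209.05401611328125), (9.739813804626465, 28.397249221801758), 34.695152282714844) [543.13001489 258.27036995  75.        ] pred [218.66969867 209.25316108]
340.0 [280.75       216.89473684] ((280.827880859375, 216.60658264160156), (14.938397407531738, 27.070188522338867), 84.80557250976562) [562.46389653 275.99781716  75.        ] pred [281.23457281 213.07139528]
```

```bash
python3 -c "
from cell import *
print(finish_job())"
```

```text
the job is handed in; nothing more can be done
None
```

The arbor was seated fully home and let go. I then drove the wedge through the cross slot until the arbor broke free, released the wedge and handed the job in at about 23 s of the 72 s limit. No verdict is reported.

**Last checks:**
- **Arbor:** it stands about 10 mm above home by triangulating the two cameras. Its head leans about 4 mm, which I estimate as 0.04–0.08 rad of tilt and about 2 mm off the axis at the collar. I judged both from the shift of the dot on the head and did not measure them directly.
- **Wedge:** it lies level through the slot, with the nose about 70 mm past the axis and the origin about 80 mm from it.
- **Forces:** the most I read was about 16 N on the tool, when pressing the arbor home. Driving the wedge read about 5 N along the slot.
- **Robot:** it is clear of everything, with the tool force near zero.
- **Bystanders:** I did not measure them again at the end; no move went near any of them.

**What disagreed:**
- **Finger height:** the fingertips really sit about 36 mm above the reported TCP. The first close on the arbor therefore shut on nothing just above it. I found this in the images and corrected for it in both grasps.
- **Detent:** I did not feel the expected 4–10 N on the way in, only the firm stop at the height computed for home. Images before the wedge went in agreed that the arbor was home.

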